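Hold the step bin open and let its lid down softly

TASK

I am about to tip the broken glass into the steel step bin on the pricing counter: with your fingertips press its pedal right down so that the lid stands wide open, and keep it open for at least three seconds. Then ease the pedal back up slowly so that the lid comes down gently and shuts without slamming, and take your hand away. Work the lid only through the pedal, and do not shift, tip or lift the bin or any of the glass and shakers around it.

Things in the scene. Friction and masses are not known exactly. Their poses are not given: they have to be found in the camera images.
- bin: the round brushed-steel step bin, loose on the counter, 2.1 kg without its lid, shell 170 mm across, rim at 248 mm and closed lid's top at 274 mm above the counter. Origin: middle of its underside. Its -x axis points to the side where the pedal sticks out, its +x axis to the lid's hinge at the back, z up. It must stay where it stands
- pedal_pad (a point): where to press: on the top face of the black ribbed rubber pedal pad, on its middle line, 126 mm from the bin's axis (41 mm clear of the shell), about 48 mm above the counter at rest and about 15 mm when fully pressed. The pad is 56 mm long (radially), 62 mm wide and 8 mm thick, its outer edge 146 mm from the bin's axis. It slopes up outward by 0.18 rad at rest and down by 0.12 rad when fully pressed. The point moves with the pedal; its axes are those of the bin at rest
- pedal (a joint): pedal angle, rad: 0 at rest (up), 0.30 at its hard stop, fully pressed. It turns about a level pivot across the bin, 20 mm to the pedal's side of the bin's axis and 22 mm above the counter, so the pad's press point swings on a radius of 109 mm and sinks about 33 mm. Moving it takes about 8 N at the start of the press (6 to 11 N, as lids differ in weight), falling to about 1 to 3 N when fully down; the lid's weight alone brings it back up
- lid (a joint): lid angle, rad: 0 shut, 1.20 fully open, steeply upright at the back of the bin (its front edge then about 430 mm above the counter). A rod couples it firmly to the pedal both ways: lid angle = 4.0 x pedal angle. If the pedal is let go, the lid falls shut in under half a second and slams; it closes only as fast as the pedal is let up
- lid_cap: the domed steel lid, 176 mm across and 24 mm tall, hinged at the back of the bin, 98 mm from its axis. Origin: middle of its underside. Not to be touched
- lid_front (a point): middle of the lid's front edge, above the pedal: 254 mm above the counter when shut
- creamer: green glass cream jug, 80 mm wide at the rim, 82 mm tall, with a handle loop, loose. Origin: centre of its underside. A bystander
- saucer: green glass saucer, 144 mm across, 18 mm tall, the cup stands on it, loose. Origin: centre of its underside. A bystander
- cup: green glass tea cup, 88 mm wide, 56 mm tall, standing on the saucer, loose. Origin: centre of its underside. A bystander
- sherbet: footed green glass sherbet dish, 96 mm wide, 85 mm tall, loose. Origin: centre of its underside. A bystander
- tumbler: tall footed green glass tumbler, 72 mm wide, 150 mm tall, loose. Origin: centre of its underside. A bystander
- vase: round-bellied green glass vase on a black foot, 120 mm wide, 198 mm tall, loose. Origin: centre of its underside. A bystander
- salt: yellow barrel-shaped salt shaker with a metal cap, 48 mm wide, 69 mm tall, loose. Origin: centre of its underside. A bystander
- pepper: white barrel-shaped pepper shaker with a metal cap, 48 mm wide, 69 mm tall, loose. Origin: centre of its underside. A bystander

How it is judged:
By the outcome, as a careful person would: the job done as asked, in the order asked, and still so for the second after the job is handed in, with the robot touching nothing.
It also fails if it takes over 53 s, if anything falls off the work surface, if the arm or the gripper's body presses on something with over 40 N, if the wrist force passes 120 N, or if a joint passes its speed limit or range.

ROBOT

A 7-joint arm with a two-finger parallel gripper is mounted at the origin on the work surface. World frame = base frame: x ahead of the robot, y to its left, z up, the work surface at z = 0. Lengths are in m, angles in rad, forces in N, time in s.
With the tool pointing down it reaches from about 0.35 to 0.9 m from the base axis. Payload 8.1 kg.
Tool frame: the origin (TCP) lies where the fingers leave the gripper's body, on its centre line; the fingertips stand 66 mm ahead of it and the grasp point (between the pads) lies 47 mm ahead of it (arm.tip_reach is the distance from the TCP to the fingertips, in m); z points along the fingers, y is the direction in which the jaws open and shut (so a half turn about z gives the same grasp; the last joint's range is limited). The gripper opens to 92 mm and grips with 3 to 60 N. Pads are 19 mm wide; open, the fingers measure 130 mm over their backs; the gripper's body (75 mm by 190 mm) begins 47 mm behind the grasp point.
Start: joints at [1.039, 0.434, 0.025, 1.573, -0.012, 1.134, -0.075], TCP at [0.26, -0.568, 0.292] pointing down, gripper open.
Joint ranges: [-2.62, 2.62], [-0.44, 2.09], [-1.27, 1.32], [0.08, 2.57], [-1.32, 4.46], [0.12, 2], [-2.74, 2.74]. Speed limits (rad/s): [2.22, 2.22, 3.01, 3.01, 3.14, 3.14, 3.14].

INTERFACE

Orientations are given as a rotation vector (axis times angle).
In Python, from cell import arm gives the robot as it stands.
- The arm moves only by the tool carry_out, never from a script. Its argument "plan" is a list of rows, each a list of 5 numbers: the shift along the world's x, y, z in cm, then the turn about the world's z in rad, then the finger opening in cm, from 0 to 9.18. In form: [[tx, ty, tz, spin, fingers], ...]. A call has 1 to 20 rows; each row is the pose to reach, as a shift and turn from the pose measured when the call began; what a row does not reach only later rows make up. A row lasts 1/10 s, in which the tool goes at most 50 mm and 8.59 degrees, less where a joint would pass 70% of its speed; a pose out of reach is approached as far as the arm can. A call with a gripper value outside its range is refused whole. The fingers move at their own pace and stop on an object; "squeeze" is the grip in N (left out, the last holds). Time passes only in rows, so rows that repeat a pose let the fingers close. It gives the time, the measured TCP pose, the force and the opening at its end, in the units of the state.
- arm.observe(): the state, without advancing time (a new reading comes with each control period).
- arm.get_image(name): name is "scene" or "top"; returns (picture, depth): 480x640x3 uint8, red, green, blue; 480x640 float32, m along the optical axis (not along the pixel's ray), 0 where there is no reading.
- arm.get_calibration(name): a dict with "intrinsics" (3x3 intrinsics, pixels), "rvec" (rotation vector, rad) and "tvec" (3), from world to camera coordinates, as OpenCV has them. Camera axes: x right, y down, z forward; pixel columns grow to the right and rows downward; lengths in m; the calibration is good to about 2 mm. A picture is of the moment at which its call begins. get_calibration takes no time and is no camera call.
- arm.sign_off(): hands the job in, once; it reports no verdict.
The state is a dict: "clock": time; "joints": joint angles; "dq": joint speeds; "joint_efforts": joint torques, N m; "position": TCP position; "ee_rot": TCP orientation; "force": force on the tool from outside, world axes, zero at the start; "ft_torque": the same for the moment, N m; "width": opening from 0.0 (shut) to 1.0 (fully open).
Only numpy, scipy, OpenCV 4.12 (cv2) and the standard library are available. Lean on these libraries where they do the work, as an engineer would, in place of code of your own. Each camera call takes 0.05 s, during which the arm holds its last target. There are 200 camera calls.

## Working session

There is one attempt and no reset: what is moved stays moved. The work goes in short steps, Python scripts to look and compute and a tool call to move; the robot and the scene stay as the last step left them, time stands still between calls to the robot, and variables do not carry over. Pictures are saved under pics/ and viewed, about 8 in all and at most 12, crops included, and the job is handed in when it is done.

Besides the shell and the picture viewer there is one more tool, called after "Call:" by a JSON object that holds its "api" and its "payload". carry_out: Moves the arm, as the interface text tells. Its arguments: {"type":"object","properties":{"plan":{"type":"array"},"squeeze":{"type":"number"}},"required":["plan"]}

```bash
mkdir -p pics; ls
python3 - <<'E'
from cell import arm
import cv2,numpy as np
print(arm.observe())
for n in("scene","top"):
    p,d=arm.get_image(n); cv2.imwrite(f"pics/{n}0.png",p[:,:,::-1]); np.savez(f"pics/{n}0.npz",p=p,d=d)
    print(n,arm.get_calibration(n))
E
```

```text
pics
{'clock': 0.0, 'joints': array([ 1.03941924,  0.43519452,  0.02498292,  1.57407063, -0.01164081,
        1.13404314, -0.07510023]), 'dq': array([-6.91423971e-05,  6.69367573e-04, -1.72615266e-03, -9.93917580e-05,
       -1.74823606e-03,  1.74265686e-03, -7.05625635e-04]), 'joint_efforts': array([ 4.50104599e-04, -6.67853880e+01,  9.85116474e-01, -3.14470375e+01,
       -6.04697247e-02,  4.26359545e-02,  1.50686756e-04]), 'position': array([ 0.25963961, -0.56806494,  0.29147294]), 'ee_rot': array([-3.06823014e+00, -6.67905750e-01,  6.90558883e-04]), 'force': array([1.17339008, 0.75787702, 0.59145076]), 'ft_torque': array([ 0.02621128, -0.03897944,  0.00403006]), 'width': 0.9974739181901231}
scene {'intrinsics': array([[446.9205056 ,   0.        , 321.15476975],
       [  0.        , 446.9205056 , 240.00615757],
       [  0.        ,   0.        ,   1.        ]]), 'rvec': array([ 2.08882144,  0.61485826, -0.33616067]), 'tvec': array([-0.45142787,  0.00637577,  1.50464473])}
top {'intrinsics': array([[456.36154869,   0.        , 328.62535506],
       [  0.        , 456.36154869, 238.43300777],
       [  0.        ,   0.        ,   1.        ]]), 'rvec': array([ 2.18368724, -2.17955092,  0.11223752]), 'tvec': array([-0.01753566,  0.56558974,  1.2755046 ])}
```

View pics/scene0.png

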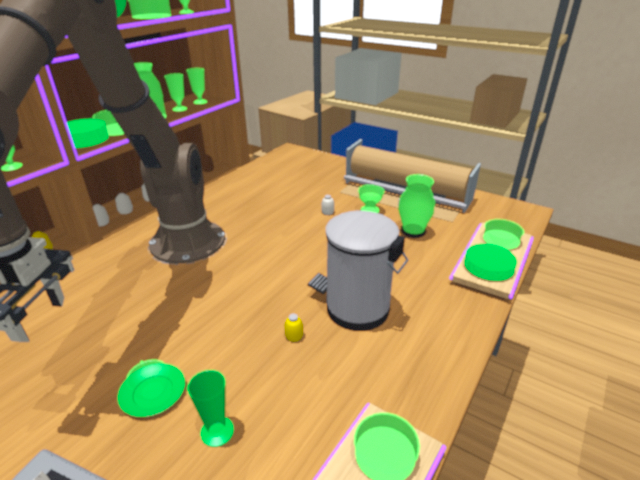

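View pics/top0.png

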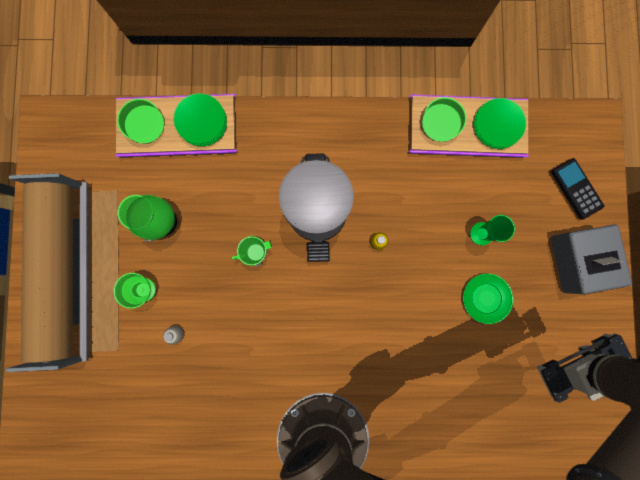

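The scene view shows the bin at about (360,270) with its pedal at (318,284). In the top view the lid is at (316,197), the pedal at (318,252), the creamer at (252,251) and the salt at (380,241). The pedal faces the robot.

```bash
cat > h.py <<'E'
import cv2,numpy as np
from cell import arm
def world(n,uv,d):
    c=arm.get_calibration(n);R=cv2.Rodrigues(c["rvec"])[0];K=c["intrinsics"]
    uv=np.atleast_2d(uv).astype(float);d=np.atleast_1d(d)
    r=np.c_[uv,np.ones(len(uv))]@np.linalg.inv(K).T
    return (r*d[:,None]-c["tvec"])@R
def cloud(n,f):
    z=np.load(f);d=z["d"];v,u=np.nonzero(d>0)
    return world(n,np.c_[u,v],d[v,u]),z["p"][v,u].astype(int),u,v
def plane(n,uv,h):
    o=world(n,uv,0.);a=world(n,uv,1.)-o
    return o+a*((h-o[:,2])/a[:,2])[:,None]
E
python3 - <<'E'
from h import *
for n in("top","scene"):
    P,c,u,v=cloud(n,f"pics/{n}0.npz")
    reg=(abs(P[:,1])<.35)&(P[:,0]>.3)&(P[:,0]<.9)
    lid=reg&(P[:,2]>.235)&(P[:,2]<.29)
    (cc,r)=cv2.minEnclosingCircle(P[lid][:,:2].astype(np.float32)); print(n,"lid",lid.sum(),cc,r,P[lid][:,2].max())
    box=((u>300)&(u<336)&(v>235)&(v<268)) if n=="top" else ((u>300)&(u<332)&(v>268)&(v<300))
    ped=box&(c.max(1)<110)&(P[:,2]>.02)&(P[:,2]<.075)
    Q=P[ped];print(" pedal",ped.sum(),Q.min(0),Q.max(0),Q.mean(0))
    rect=cv2.minAreaRect(Q[:,:2].astype(np.float32));print(rect, cv2.boxPoints(rect))
    A=np.c_[Q[:,:2],np.ones(len(Q))];print(" plane",np.linalg.lstsq(A,Q[:,2],rcond=None)[0])
    for nm,m in(("green",(c[:,1]>1.6*c[:,0])&(c[:,1]>1.6*c[:,2])),("salt",(c[:,0]>140)&(c[:,2]<50)&(c[:,1]>.75*c[:,0]))):
        m=reg&m&(P[:,2]>.01)&(abs(P[:,1])<.28)&(P[:,0]<.75)
        print(" ",nm,m.sum(),P[m].min(0),P[m].max(0))
    sh=reg&(P[:,2]>.06)&(P[:,2]<.22)&(np.ptp(c,axis=1)<25)&(np.hypot(*(P[:,:2]-cc).T)<.12)
    Q=P[sh];A=np.c_[2*Q[:,:2],np.ones(len(Q))];s=np.linalg.lstsq(A,(Q[:,:2]**2).sum(1),rcond=None)[0]
    print(" shell",sh.sum(),s[:2],np.sqrt(s[2]+s[0]**2+s[1]**2))
# gripper geometry: distance of robot points from tool axis by height over TCP
for n in("top","scene"):
    P,c,u,v=cloud(n,f"pics/{n}0.npz");o=arm.observe();R=cv2.Rodrigues(o["ee_rot"])[0]
    L=(P-o["position"])@R
    for lo in np.arange(.08,-.45,-.04):
        m=(L[:,2]<lo)&(L[:,2]>lo-.04)&(np.hypot(L[:,0],L[:,1])<.2)&(P[:,2]>.05)
        if m.sum()>5: print(n,round(lo,2),m.sum(),L[m].min(0).round(3),L[m].max(0).round(3))
print(R)
E
```

```text
top lid 4419 (0.6541428565979004, 0.016015633940696716) 0.09678898006677628 0.2796887302821689
 pedal 487 [ 0.5002     -0.02600179  0.0210793 ] [0.57250473 0.0594881  0.07249281] [0.53348983 0.01455556 0.04435127]
((0.5362668633460999, 0.016853870823979378), (0.08549029380083084, 0.0722140446305275), 89.8243179321289) [[ 0.50002897 -0.02578036]
 [ 0.5722426  -0.02600179]
 [ 0.57250476  0.0594881 ]
 [ 0.5002911   0.05970953]]
 plane [-0.14813946 -0.01824099  0.12364768]
  green 462 [0.49044474 0.14349841 0.01006299] [0.56702448 0.24875276 0.08803692]
  salt 81 [ 0.54194709 -0.1805997   0.04380065] [ 0.57622228 -0.14233485  0.0630105 ]
 shell 266 [0.65789292 0.01827757] 0.09597537032247963
scene lid 2905 (0.6545454859733582, 0.015724824741482735) 0.09638640284538269 0.27708014409316983
 pedal 100 [ 0.50655981 -0.03673646  0.0341118 ] [0.58062188 0.04193759 0.0633161 ] [ 0.53860393 -0.00296904  0.04425267]
((0.5339765548706055, -0.01052825152873993), (0.04806007817387581, 0.09568265080451965), 34.07170104980469) [[ 0.48726946  0.01563815]
 [ 0.5408737  -0.06361935]
 [ 0.58068365 -0.03669465]
 [ 0.5270794   0.04256284]]
 plane [-0.01134977 -0.05171315  0.05021216]Traceback (most recent call last):
  File "<stdin>", line 14, in <module>
    return umr_minimum(a, axis, None, out, keepdims, initial, where)
ValueError: zero-size array to reduction operation minimum which has no identity
```

Run:
```python
from h import *
a=cv2.imread("pics/top0.png")[150:290,240:400];b=cv2.imread("pics/scene0.png")[200:340,270:430]
cv2.imwrite("pics/crop.png",np.hstack([cv2.resize(x,(400,350)*1,interpolation=cv2.INTER_CUBIC) for x in(a,b)]))
P,c,u,v=cloud("top","pics/top0.npz")
o=arm.observe();R=cv2.Rodrigues(o["ee_rot"])[0];print(R.round(3))
for n in("top","scene"):
    P,c,u,v=cloud(n,f"pics/{n}0.npz");L=(P-o["position"])@R
    for lo in np.arange(.08,-.45,-.04):
        m=(L[:,2]<lo)&(L[:,2]>lo-.04)&(np.hypot(L[:,0],L[:,1])<.15)&(P[:,2]>.05)
        if m.sum()>5: print(n,round(lo,2),m.sum(),np.percentile(L[m],2,axis=0).round(3),np.percentile(L[m],98,axis=0).round(3))
z=np.load("pics/top0.npz")["p"]
# lid: grey blob circle in top
m=((np.ptp(z.astype(int),axis=2)<14)&(z.min(2)>95)).astype(np.uint8)
m[:150]=0;m[260:]=0;m[:,:260]=0;m[:,370:]=0
m=cv2.morphologyEx(m,cv2.MORPH_OPEN,np.ones((3,3)))
cn=max(cv2.findContours(m,0,1)[0],key=cv2.contourArea);(uc,r)=cv2.minEnclosingCircle(cn);print("lid px",uc,r,plane("top",uc,.255),cv2.fitEllipse(cn))
d=(z.max(2)<75).astype(np.uint8);d[:241]=0;d[266:]=0;d[:,:303]=0;d[:,335:]=0
d=cv2.morphologyEx(d,cv2.MORPH_CLOSE,np.ones((3,3)))
cn=max(cv2.findContours(d,0,1)[0],key=cv2.contourArea);rc=cv2.minAreaRect(cn);print(rc,plane("top",cv2.boxPoints(rc),.05))
```

```text
[[ 0.909  0.416 -0.001]
 [ 0.416 -0.909  0.001]
 [-0.    -0.001 -1.   ]]
top 0.08 43 [-0.008  0.03   0.041] [0.013 0.062 0.066]
top 0.04 27 [-0.021 -0.086  0.001] [0.025 0.055 0.036]
top 0.0 917 [-0.029 -0.094 -0.04 ] [ 0.038  0.09  -0.002]
top -0.04 1169 [-0.03  -0.093 -0.075] [ 0.036  0.092 -0.04 ]
top -0.08 714 [-0.033 -0.05  -0.11 ] [ 0.038  0.008 -0.083]
top -0.12 539 [-0.023 -0.042 -0.159] [ 0.044  0.022 -0.128]
top -0.16 632 [-0.017 -0.041 -0.199] [ 0.043  0.017 -0.161]
top -0.2 481 [-0.003 -0.04  -0.238] [ 0.042  0.012 -0.201]
top -0.24 43 [ 0.035 -0.053 -0.279] [ 0.047 -0.017 -0.241]
top -0.28 228 [ 0.035 -0.09  -0.319] [ 0.046 -0.048 -0.281]
top -0.32 326 [ 0.032 -0.144 -0.36 ] [ 0.043 -0.08  -0.321]
top -0.36 325 [ 0.03  -0.146 -0.398] [ 0.04  -0.113 -0.361]
scene 0.08 269 [-0.008 -0.063  0.041] [0.014 0.062 0.065]
scene 0.04 354 [-0.009 -0.064  0.002] [0.014 0.063 0.039]
scene 0.0 1527 [-0.023 -0.086 -0.039] [ 0.039  0.09  -0.003]
scene -0.04 1545 [-0.017 -0.091 -0.078] [ 0.037  0.079 -0.04 ]
scene -0.08 774 [ 0.004 -0.048 -0.119] [ 0.039  0.03  -0.082]
scene -0.12 611 [ 
[... 172 characters left out ...]
 -0.24 171 [ 0.034 -0.053 -0.28 ] [ 0.053 -0.013 -0.241]
scene -0.28 558 [ 0.042 -0.087 -0.319] [ 0.053 -0.025 -0.281]
scene -0.32 755 [ 0.03  -0.143 -0.359] [ 0.045 -0.056 -0.321]
scene -0.36 734 [ 0.026 -0.144 -0.398] [ 0.04  -0.086 -0.361]
scene -0.4 167 [ 0.011 -0.149 -0.419] [ 0.029 -0.124 -0.4  ]
lid px (315.9823303222656, 196.1532440185547) 36.904685974121094 [[0.64526975 0.01654648 0.255     ]] ((315.8218994140625, 196.3319091796875), (72.27764129638672, 72.34422302246094), 135.14822387695312)
((318.0, 251.0), (20.0, 22.0), 90.0) [[ 0.5560666   0.04426815  0.05      ]
 [ 0.55621489 -0.01720257  0.05      ]
 [ 0.500325   -0.01727155  0.05      ]
 [ 0.50021254  0.04395789  0.05      ]]
```

View pics/crop.png

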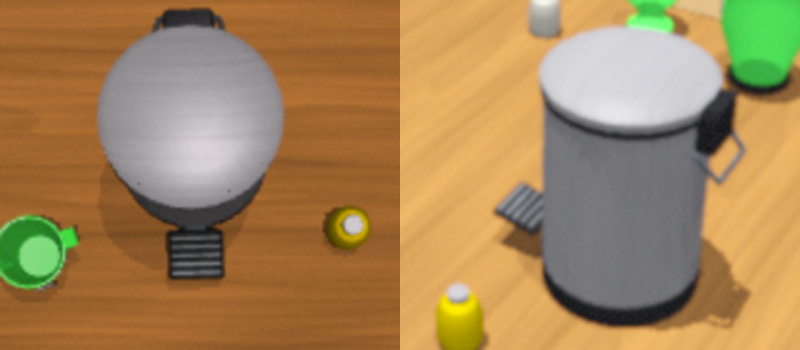

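Run:
```python
from h import *
def PM(n):
    c=arm.get_calibration(n);return c["intrinsics"]@np.c_[cv2.Rodrigues(c["rvec"])[0],c["tvec"]]
a=np.array([[329.2,261.2],[307.2,261.2]]).T;b=np.array([[308.8,284],[318,273.6]]).T
X=cv2.triangulatePoints(PM("top"),PM("scene"),a,b);print((X[:3]/X[3]).T)
```

```text
[[ 0.50288235 -0.01555714  0.04977505]
 [ 0.49963596  0.04340027  0.04639012]]
```

Call:
{"api": "carry_out", "payload": {"plan": [[0, 4, 0, 0, 0], [0.5, 8, 0, -0.05, 0], [1.5, 12, 0, -0.1, 0], [3, 16, 0, -0.15, 0], [5, 20, 0, -0.2, 0], [7, 24, 0, -0.25, 0], [9, 28, 0, -0.3, 0], [11, 32, 0, -0.35, 0], [13, 36, 0, -0.4, 0], [15, 40, 0, -0.4, 0], [17, 44, 0, -0.4, 0], [19, 48, 0, -0.4, 0], [20.5, 52, 0, -0.4, 0], [21.5, 55, 0, -0.4, 0], [22, 57, 0, -0.4, 0], [22, 58, 0, -0.4, 0], [22, 58.1, 0, -0.4, 0], [22, 58.1, 0, -0.4, 0]]}}

```text
clock: 1.9
position: [0.4793, 0.0118, 0.2913]
ee_rot: [-3.141, -0.044, 0.001]
force: [-0.5, 0.1, -0.4]
width: 0.005
```

Call:
{"api": "carry_out", "payload": {"plan": [[0, 0, -2, 0, 0], [0, 0.1, -5, 0, 0], [0, 0.1, -8, 0, 0], [0, 0.1, -11, 0, 0], [0, 0.1, -13.5, 0, 0], [0, 0.1, -15, 0, 0], [0, 0.1, -15.5, 0, 0], [0, 0.1, -15.5, 0, 0], [1, 0.1, -15.5, 0, 0], [2, 0.1, -15.5, 0, 0], [2.5, 0.1, -15.5, 0, 0], [2.9, 0.1, -15.5, 0, 0], [2.9, 0.1, -15.5, 0, 0], [2.9, 0.1, -15.5, 0, 0]]}}

```text
clock: 3.3
position: [0.5081, 0.0129, 0.1363]
ee_rot: [-3.141, -0.044, 0.002]
force: [0.3, -0.0, 1.0]
width: 0.005
```

Run:
```python
from h import *
im=[]
for n,(x,y) in(("scene",(200,130)),("top",(220,130))):
    p,d=arm.get_image(n); np.savez(f"pics/{n}1.npz",p=p,d=d)
    im.append(cv2.resize(p[y:y+200,x:x+200,::-1],(400,400),interpolation=cv2.INTER_CUBIC))
cv2.imwrite("pics/c1.png",np.hstack(im))
print(arm.observe())
```

```text
{'clock': 3.4, 'joints': array([ 0.07354967,  0.46070031, -0.26834632,  2.00832656,  0.18350453,
        0.69628083, -1.8522187 ]), 'dq': array([-0.00116305, -0.00110342,  0.00030396,  0.00115076,  0.00133444,
       -0.00060485, -0.00039068]), 'joint_efforts': array([ 2.20023954e-03, -5.83270347e+01, -3.06043893e+00, -2.21022356e+01,
        3.78062086e-04, -9.02229385e-02,  9.90084372e-04]), 'position': array([0.50792577, 0.0128676 , 0.13631914]), 'ee_rot': array([-3.14060633e+00, -4.41201057e-02,  1.81108407e-03]), 'force': array([-0.65524438, -0.32281338, -0.01545421]), 'ft_torque': array([0.0361445 , 0.07471803, 0.00482338]), 'width': 0.00821958020637878}
```

View pics/c1.png

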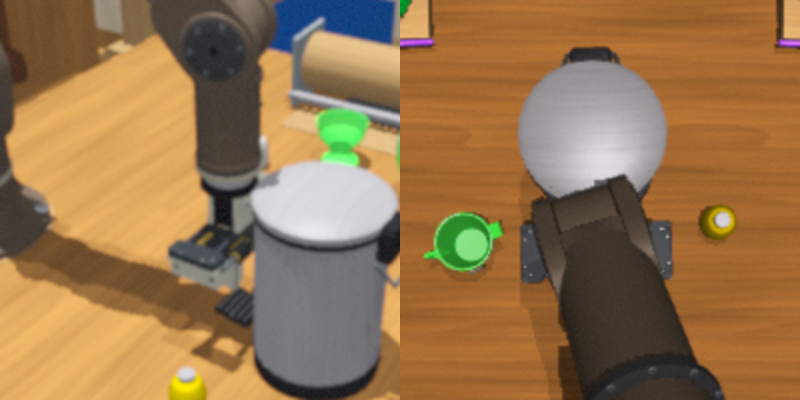

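The scene crop shows the closed fingertips over the pad near (238,290). In the top crop the wrist housing overlaps the lid front near (620,190), so I'm checking its height and x extent.

Run:
```python
from h import *
for n in("top","scene"):
    P,c,u,v=cloud(n,f"pics/{n}1.npz")
    m=(c.max(1)<120)&(abs(P[:,1])<.12)&(P[:,0]>.4)&(P[:,0]<.68)&(P[:,2]>.14)
    for z in np.arange(.14,.7,.03):
        k=m&(P[:,2]>z)&(P[:,2]<z+.03)&~((P[:,2]<.29)&(P[:,0]>.56))
        if k.sum()>5:
            zt=z+.015; th=np.arcsin(np.clip((zt-.25)/.186,0,1)); print(n,z.round(2),k.sum(),np.percentile(P[k][:,0],[2,50,98]).round(3),"lid x at z",(.7435-.186*np.cos(th)).round(3))
```

```text
top 0.14 7 [0.47 0.47 0.48] lid x at z 0.558
top 0.17 515 [0.473 0.51  0.546] lid x at z 0.558
top 0.44 229 [0.476 0.546 0.565] lid x at z 0.744
top 0.47 737 [0.495 0.53  0.555] lid x at z 0.744
top 0.5 1005 [0.455 0.5   0.527] lid x at z 0.744
top 0.53 730 [0.43  0.475 0.495] lid x at z 0.744
top 0.56 825 [0.409 0.451 0.471] lid x at z 0.744
top 0.59 854 [0.403 0.429 0.448] lid x at z 0.744
top 0.62 554 [0.401 0.411 0.424] lid x at z 0.744
top 0.65 153 [0.4   0.403 0.407] lid x at z 0.744
scene 0.14 233 [0.491 0.533 0.546] lid x at z 0.558
scene 0.17 526 [0.482 0.515 0.547] lid x at z 0.558
scene 0.2 80 [0.491 0.51  0.524] lid x at z 0.558
scene 0.23 194 [0.487 0.529 0.545] lid x at z 0.558
scene 0.26 226 [0.484 0.531 0.552] lid x at z 0.559
scene 0.29 328 [0.489 0.532 0.55 ] lid x at z 0.566
scene 0.32 355 [0.486 0.531 0.551] lid x at z 0.578
scene 0.35 363 [0.488 0.531 0.55 ] lid x at z 0.597
scene 0.38 309 [0.495 0.535 0.553] lid x at z 0.627
scene 0.41 504 [0.479 0.532 0.567] lid x at z 0.68
scene 0.44 822 [0.461 0.535 0.568] lid x at z 0.744
scene 0.47 757 [0.441 0.509 0.555] lid x at z 0.744
scene 0.5 706 [0.418 0.486 0.526] lid x at z 0.744
scene 0.53 711 [0.405 0.463 0.495] lid x at z 0.744
scene 0.56 646 [0.402 0.444 0.471] lid x at z 0.744
scene 0.59 520 [0.401 0.427 0.448] lid x at z 0.744
scene 0.62 334 [0.4   0.409 0.425] lid x at z 0.744
scene 0.65 95 [0.4   0.404 0.408] lid x at z 0.744
```

Wrist to closed lid edge: about 6 mm. The raised lid stays well clear. Starting the press.

Call:
{"api": "carry_out", "payload": {"plan": [[0, 0, -0.5, 0, 0], [0, 0, -1.0, 0, 0], [0, 0, -1.4, 0, 0], [0, 0, -1.6, 0, 0], [0, 0, -1.7, 0, 0], [0, 0, -1.8, 0, 0], [0, 0, -1.9, 0, 0], [0, 0, -2.0, 0, 0], [0, 0, -2.1, 0, 0], [0, 0, -2.2, 0, 0], [0, 0, -2.3, 0, 0], [0, 0, -2.4, 0, 0], [0, 0, -2.4, 0, 0]]}}

```text
clock: 4.7
position: [0.5074, 0.0129, 0.1124]
ee_rot: [-3.141, -0.044, 0.003]
force: [-2.7, -0.0, 5.5]
width: 0.01
```

Run:
```python
from h import *
im=[]
for n,(x,y) in(("scene",(200,100)),("top",(220,130))):
    p,d=arm.get_image(n); np.savez(f"pics/{n}2.npz",p=p,d=d)
    im.append(cv2.resize(p[y:y+200,x:x+200,::-1],(400,400),interpolation=cv2.INTER_CUBIC))
cv2.imwrite("pics/c2.png",np.hstack(im))
o=arm.observe();print(o["clock"],o["position"],o["force"],o["ft_torque"])
```

```text
4.8 [0.50744578 0.01286153 0.11249396] [-3.21930247 -0.14673187  5.95069377] [0.03367649 0.66943496 0.03509811]
```

View pics/c2.png

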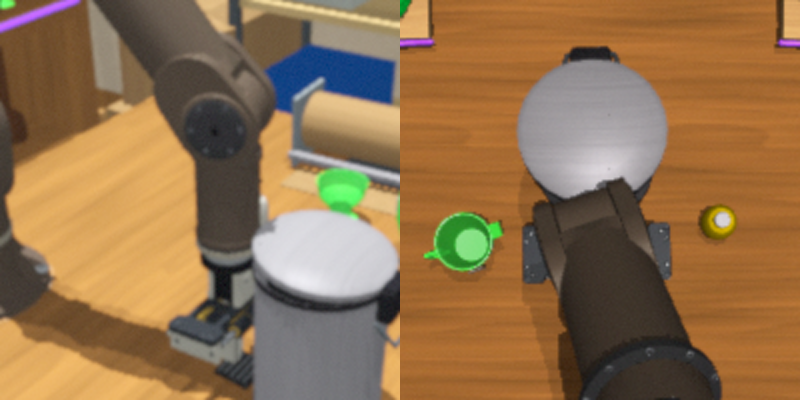

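The pedal has taken the fingertips (6 N up) and the lid has begun to lift, with nothing else moved. I'm pressing on and following the pad's outward arc.

Call:
{"api": "carry_out", "payload": {"plan": [[-0.05, 0, -0.2, 0, 0], [-0.1, 0, -0.4, 0, 0], [-0.1, 0, -0.6, 0, 0], [-0.15, 0, -0.8, 0, 0], [-0.15, 0, -1.0, 0, 0], [-0.2, 0, -1.2, 0, 0], [-0.2, 0, -1.4, 0, 0], [-0.25, 0, -1.6, 0, 0], [-0.25, 0, -1.8, 0, 0], [-0.3, 0, -2.0, 0, 0], [-0.3, 0, -2.15, 0, 0], [-0.3, 0, -2.3, 0, 0], [-0.3, 0, -2.4, 0, 0], [-0.3, 0, -2.5, 0, 0], [-0.3, 0, -2.6, 0, 0], [-0.3, 0, -2.7, 0, 0], [-0.3, 0, -2.8, 0, 0], [-0.3, 0, -2.8, 0, 0]]}}

```text
clock: 6.6
position: [0.5044, 0.0129, 0.0843]
ee_rot: [-3.141, -0.044, 0.003]
force: [1.3, -0.8, 1.2]
width: 0.006
```

Run:
```python
from h import *
im=[]
for n,(x,y) in(("scene",(200,100)),("top",(220,90))):
    p,d=arm.get_image(n); np.savez(f"pics/{n}3.npz",p=p,d=d)
    im.append(cv2.resize(p[y:y+200,x:x+200,::-1],(400,400),interpolation=cv2.INTER_CUBIC))
cv2.imwrite("pics/c3.png",np.hstack(im))
o=arm.observe();print(o["clock"],o["position"],o["force"],o["ft_torque"])
```

```text
6.7 [0.50445603 0.01287995 0.08443272] [ 0.63012643 -0.67498149  2.01697336] [-0.12693215 -0.16432661 -0.040898  ]
```

View pics/c3.png

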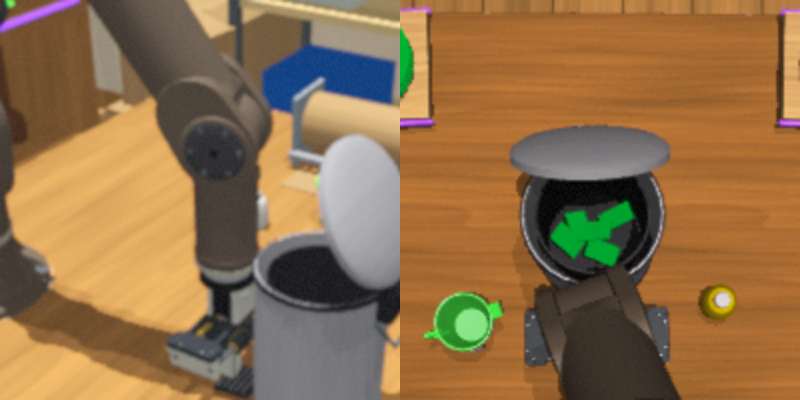

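The lid is nearly fully open. Next I press down to the stop in small steps, watching the force.

Call:
{"api": "carry_out", "payload": {"plan": [[0, 0, -0.1, 0, 0], [0, 0, -0.2, 0, 0], [0, 0, -0.3, 0, 0], [0, 0, -0.3, 0, 0]]}}

```text
clock: 7.1
position: [0.5042, 0.013, 0.0812]
ee_rot: [-3.141, -0.044, 0.004]
force: [1.3, -0.4, 2.0]
width: 0.004
```

Call:
{"api": "carry_out", "payload": {"plan": [[0, 0, -0.1, 0, 0], [0, 0, -0.1, 0, 0]]}}

```text
clock: 7.3
position: [0.5043, 0.013, 0.0802]
ee_rot: [-3.141, -0.044, 0.004]
force: [0.6, -1.5, 3.8]
width: 0.005
```

Call:
{"api": "carry_out", "payload": {"plan": [[0, 0, -0.1, 0, 0], [0, 0, -0.1, 0, 0]]}}

```text
clock: 7.5
position: [0.5044, 0.013, 0.0798]
ee_rot: [-3.141, -0.044, 0.003]
force: [-1.8, -0.4, 12.2]
width: 0.005
```

Run:
```python
from h import *
p,d=arm.get_image("scene"); np.savez("pics/scene4.npz",p=p,d=d)
q,e=arm.get_image("top"); np.savez("pics/top4.npz",p=q,d=e)
o=arm.observe();print(o["clock"],o["position"],o["force"])
# lid plane tilt from depth (top view, lid region) for stages 3 and 4
for s in(3,4):
  for n in("top","scene"):
    P,c,u,v=cloud(n,f"pics/{n}{s}.npz")
    m=(np.ptp(c,axis=1)<25)&(c.min(1)>60)&(P[:,2]>.28)&(P[:,0]>.6)&(P[:,0]<.8)&(abs(P[:,1]-.016)<.07)
    Q=P[m]
    if len(Q)<50: continue
    A=np.c_[Q[:,2],np.ones(len(Q))]
    k=np.linalg.lstsq(A,Q[:,0],rcond=None)[0][0];print(s,n,len(Q),"tilt",np.pi/2-np.arctan(k),"ztop",np.percentile(Q[:,2],99))
```

```text
7.6 [0.50438894 0.01300683 0.07981925] [-1.86064393 -1.29246313 11.79034604]
3 top 1574 tilt 2.2098373369470514 ztop 0.4166969149869457
3 scene 2331 tilt 2.1114200066220965 ztop 0.4147042582865611
4 top 980 tilt 2.1342864522052043 ztop 0.4278737041099637
4 scene 2178 tilt 1.97736143374195 ztop 0.42537501976480396
```

The pedal is on its hard stop: the force jumped to 12 N and the lid edge stands at 428 mm. Holding for 4 s.

Call:
{"api": "carry_out", "payload": {"plan": [[0, 0, 0, 0, 0], [0, 0, 0, 0, 0], [0, 0, 0, 0, 0], [0, 0, 0, 0, 0], [0, 0, 0, 0, 0], [0, 0, 0, 0, 0], [0, 0, 0, 0, 0], [0, 0, 0, 0, 0], [0, 0, 0, 0, 0], [0, 0, 0, 0, 0], [0, 0, 0, 0, 0], [0, 0, 0, 0, 0], [0, 0, 0, 0, 0], [0, 0, 0, 0, 0], [0, 0, 0, 0, 0], [0, 0, 0, 0, 0], [0, 0, 0, 0, 0], [0, 0, 0, 0, 0], [0, 0, 0, 0, 0], [0, 0, 0, 0, 0]]}}

```text
clock: 9.6
position: [0.5044, 0.013, 0.0801]
ee_rot: [-3.141, -0.044, 0.003]
force: [-0.4, -0.6, 6.6]
width: 0.003
```

Call:
{"api": "carry_out", "payload": {"plan": [[0, 0, 0, 0, 0], [0, 0, 0, 0, 0], [0, 0, 0, 0, 0], [0, 0, 0, 0, 0], [0, 0, 0, 0, 0], [0, 0, 0, 0, 0], [0, 0, 0, 0, 0], [0, 0, 0, 0, 0], [0, 0, 0, 0, 0], [0, 0, 0, 0, 0], [0, 0, 0, 0, 0], [0, 0, 0, 0, 0], [0, 0, 0, 0, 0], [0, 0, 0, 0, 0], [0, 0, 0, 0, 0], [0, 0, 0, 0, 0], [0, 0, 0, 0, 0], [0, 0, 0, 0, 0], [0, 0, 0, 0, 0], [0, 0, 0, 0, 0]]}}

```text
clock: 11.6
position: [0.5043, 0.013, 0.0802]
ee_rot: [-3.141, -0.044, 0.003]
force: [-0.2, -0.9, 5.8]
width: 0.004
```

Call:
{"api": "carry_out", "payload": {"plan": [[0, 0, 0.05, 0, 0], [0, 0, 0.1, 0, 0], [0, 0, 0.2, 0, 0], [0, 0, 0.3, 0, 0], [0, 0, 0.4, 0, 0], [0, 0, 0.5, 0, 0], [0, 0, 0.6, 0, 0], [0, 0, 0.7, 0, 0], [0, 0, 0.8, 0, 0], [0.05, 0, 0.9, 0, 0], [0.05, 0, 1.0, 0, 0], [0.05, 0, 1.1, 0, 0], [0.05, 0, 1.2, 0, 0], [0.1, 0, 1.3, 0, 0], [0.1, 0, 1.4, 0, 0], [0.1, 0, 1.5, 0, 0], [0.1, 0, 1.6, 0, 0], [0.15, 0, 1.7, 0, 0], [0.15, 0, 1.8, 0, 0], [0.15, 0, 1.9, 0, 0]]}}

```text
clock: 13.6
position: [0.5059, 0.013, 0.0993]
ee_rot: [-3.141, -0.044, 0.003]
force: [-2.5, 0.2, 4.5]
width: 0.006
```

Call:
{"api": "carry_out", "payload": {"plan": [[0, 0, 0.1, 0, 0], [0, 0, 0.2, 0, 0], [0.05, 0, 0.3, 0, 0], [0.05, 0, 0.4, 0, 0], [0.05, 0, 0.5, 0, 0], [0.05, 0, 0.58, 0, 0], [0.1, 0, 0.66, 0, 0], [0.1, 0, 0.74, 0, 0], [0.1, 0, 0.82, 0, 0], [0.1, 0, 0.9, 0, 0], [0.1, 0, 0.95, 0, 0], [0.1, 0, 1.0, 0, 0], [0.1, 0, 1.05, 0, 0], [0.1, 0, 1.1, 0, 0], [0.1, 0, 1.15, 0, 0], [0.15, 0, 1.2, 0, 0], [0.15, 0, 1.25, 0, 0], [0.15, 0, 1.3, 0, 0], [0.15, 0, 1.35, 0, 0], [0.15, 0, 1.4, 0, 0]]}}

```text
clock: 15.6
position: [0.5079, 0.0131, 0.1136]
ee_rot: [-3.141, -0.044, 0.001]
force: [-2.0, -0.4, 5.0]
width: 0.003
```

Still in contact. The last part goes slowly, at 4 mm/s.

Call:
{"api": "carry_out", "payload": {"plan": [[0, 0, 0.04, 0, 0], [0, 0, 0.08, 0, 0], [0, 0, 0.12, 0, 0], [0, 0, 0.16, 0, 0], [0, 0, 0.2, 0, 0], [0, 0, 0.24, 0, 0], [0, 0, 0.28, 0, 0], [0, 0, 0.32, 0, 0], [0, 0, 0.36, 0, 0], [0, 0, 0.4, 0, 0], [0, 0, 0.44, 0, 0], [0, 0, 0.48, 0, 0], [0, 0, 0.52, 0, 0], [0, 0, 0.56, 0, 0], [0, 0, 0.6, 0, 0], [0, 0, 0.64, 0, 0], [0, 0, 0.68, 0, 0], [0, 0, 0.72, 0, 0], [0, 0, 0.76, 0, 0], [0, 0, 0.8, 0, 0]]}}

```text
clock: 17.6
position: [0.5079, 0.0131, 0.1216]
ee_rot: [-3.141, -0.044, 0.001]
force: [0.5, -0.3, 0.4]
width: 0.003
```

Contact is gone, so I'm retreating: up a little, back toward the robot, then up.

Call:
{"api": "carry_out", "payload": {"plan": [[0, 0, 0.4, 0, 0], [0, 0, 1.0, 0, 0], [-0.5, 0, 2, 0, 0], [-1.5, 0, 3, 0, 0], [-3, 0, 4, 0, 0], [-5, 0, 6, 0, 0], [-7, 0, 9, 0, 0], [-8, 0, 12, 0, 0], [-9, 0, 15, 0, 0], [-9.5, 0, 17, 0, 0], [-10, 0, 18, 0, 0], [-10, 0, 18, 0, 0], [-10, 0, 18, 0, 0]]}}

```text
clock: 18.9
position: [0.4074, 0.013, 0.3011]
ee_rot: [-3.141, -0.044, 0.002]
force: [0.3, -0.5, -0.2]
width: 0.007
```

Run:
```python
from h import *
im=[]
for n in("scene","top"):
    p,d=arm.get_image(n); np.savez(f"pics/{n}5.npz",p=p,d=d)
    q=np.load(f"pics/{n}0.npz")["p"]
    x,y=(230,180) if n=="scene" else (220,130)
    f=lambda a:cv2.resize(a[y:y+150,x:x+200,::-1],(400,300),interpolation=cv2.INTER_CUBIC)
    im.append(np.vstack([f(q),f(p)]))
    a,b=[cv2.cvtColor(k[y:y+150,x:x+200],7).astype(np.float32) for k in(q,p)]
cv2.imwrite("pics/c5.png",np.hstack(im))
# shift of salt, creamer, lid in top view
for nm,f in(("green",lambda c:(c[...,1]>1.6*c[...,0])),("yellow",lambda c:(c[...,0]>140)&(c[...,2]<50)&(c[...,1]>.75*c[...,0])),("grey",lambda c:(np.ptp(c,axis=2)<14)&(c.min(2)>95)),("black",lambda c:c.max(2)<75)):
    for s in(0,5):
        c=np.load(f"pics/top{s}.npz")["p"].astype(int)
        b=(slice(241,266),slice(303,335)) if nm=="black" else (slice(158,275),slice(230,400))
        v,u=np.nonzero(f(c)[b]);print(nm,s,len(u),u.mean().round(2),v.mean().round(2))
o=arm.observe();print(o["clock"],o["position"],o["force"])
```

```text
green 0 690 21.88 92.25
green 5 689 21.86 92.25
yellow 0 86 142.2 82.7
yellow 5 89 142.96 82.58
grey 0 4270 86.33 39.04
grey 5 4256 86.34 38.84
black 0 320 14.26 9.19
black 5 435 12.64 11.64
19.0 [0.40752974 0.01298564 0.30053837] [-0.56451166 -0.59128836  0.15210634]
```

View pics/c5.png

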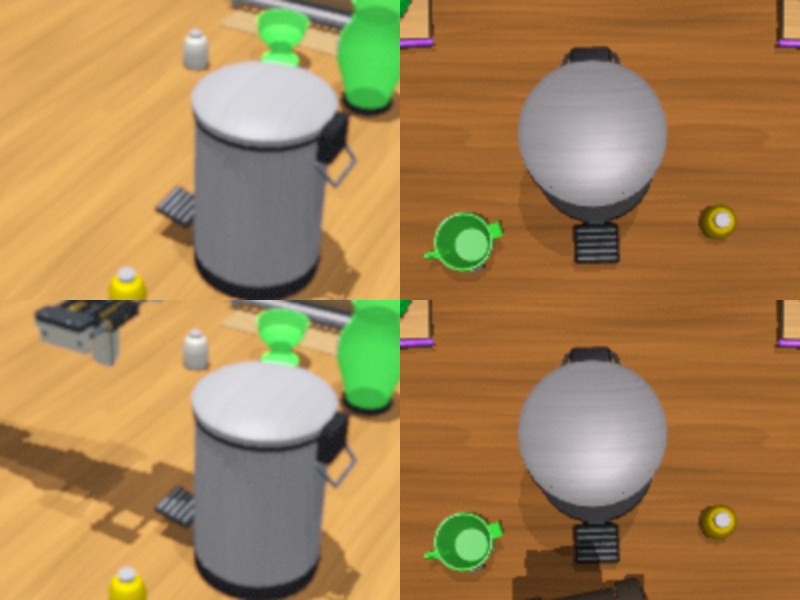

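The before and after crops match: the lid is shut, the pedal is up, and the bin, creamer and salt stand where they were. Handing in.

```bash
python3 -c "
from cell import arm
print(arm.sign_off())"
```

```text
the job is handed in; nothing more can be done
None
```

The job is done and handed in, about 19 s into the 53 s allowed. I can't see the verdict, because the hand-in reports none.

- **Press and hold:** I pressed the pedal with closed fingertips down to its hard stop, where the force rose to 12 N. The lid's front edge measured about 428 mm against the stated 430 mm, and I held it there for about 4 s.
- **Closing:** I let the pedal up over about 6 s, the last stretch at 4 mm/s. Contact ended as the pedal reached rest, and I then drew the hand back clear.
- **Last checks:**
  - The after picture shows the lid shut, the pedal up and no force on the tool.
  - In the top view the lid and creamer centroids moved by 0.2 px or less.
  - The salt's colour mask moved 0.8 px, but the pictures show no movement, so I put it down to mask noise.
  - The dark-pixel check on the pedal differed because the arm's shadow lay over it; both views show the pedal in place.
  - I did not measure the saucer, cup, tumbler, sherbet, vase or pepper afterwards. The sherbet, vase and pepper look unmoved in the scene view.

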